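# Face the sample jar to the code reader and hold its recessed button

## Task

Turn the labelled sample jar in its nest until the label squarely faces the code reader's window, and let go of it there. Then take the square-bodied stylus from the tool stand, reach its thin shaft down the round port in the top of the reader and push the recessed button fully down; finish while still gripping the stylus and holding the button down. Do not press the button in the square port, and leave the other things where they stand.

Things in the scene. Friction and masses are not known exactly. Their poses are not given: they have to be found in the camera images.
- station: Fixed reading station; origin on the bench, z up. Dark base plate 110 x 260 x 6 mm carrying the jar nest at its -y end and the white reader block at its +y end. Reader: x -50 to +50, y -10 to +100 mm, top 80 mm above the bench; its window is in its -y side and looks along -y at the jar, whose axis is 75 mm from that side. In its top: round port at x +25, y +45, square port at x -25, y +45 mm.
- nest (a point): Centre of the nest's floor, 6 mm above the bench (station x = 0, y = -85 mm; axes as the station's): an aluminium ring of 50 mm inside and 62 mm outside diameter, standing 12 mm above the base plate, in which the jar stands and can be turned in place.
- jar: Labelled sample jar, loose in the nest: amber, white cap, 44 mm in diameter, 85 mm tall, about 130 g. Origin at the centre of its underside, z up; its +y points out through the label's middle. A black rib 3 mm high on the cap runs from the centre towards the label (+y). It faces the reader when its +y points along the station's +y; it starts 0.8 to 3.1 rad off, either way.
- jar_label (a point): Middle of the paper label (34 mm high, bar-coded) on the jar's side, 22 mm from the jar's axis, 31 mm above its underside.
- round_port (a point): Centre of the mouth of the round port (16 mm in diameter, vertical, straight) in the reader's top, 80 mm above the bench. The steel button to hold down lies in it, its top 25 mm below the mouth.
- button (a joint): Travel of the button in the round port: 0 is up, 0.006 m is fully down. Round steel cap 14 mm in diameter; the spring pushes back with 1.5 N at first touch and 4.5 N fully down, and returns it when let go.
- square_port (a point): Centre of the mouth of the square port (16 x 16 mm) in the reader's top, 50 mm from the round one. Its button must not be pressed.
- other_button (a joint): Travel of the like button in the square port: 0 is up, 0.006 m is down. Leave it alone.
- stand: The tool stand, fixed: a grey plastic block 60 mm (x) x 130 mm (y) x 55 mm high. Origin at the centre of its underside, z up. Two vertical 10 mm holes, at y = +35 and -35 mm, hold the stylus and the driver, in either order.
- stylus: Stylus, loose, upright in one hole of the stand, about 45 g: square aluminium grip 14 x 14 mm above a steel shaft 6 mm in diameter, 50 mm long. Origin at the shaft's lower tip, z up the shaft; the grip spans z = 50 to 110 mm; x, y are square to its sides. In the stand the grip rests on the top: it spans 55 to 115 mm above the bench.
- driver: Bystander: a stubby driver in the stand's other hole, with a round black waisted handle 24 mm in diameter and 40 mm tall; its shaft is only 18 mm long. Origin at its lower tip.
- spare_jar: Bystander: a loose jar of the same make with no label and no rib on its cap. Origin at the centre of its underside.
- dish: Bystander: a loose glass dish 90 mm across and 16 mm high. Origin at the centre of its underside.
- objective: Bystander: a loose brass microscope objective, 34 mm across and 55 mm tall. Origin at the centre of its underside.
- puck: Bystander: a loose steel sample puck 32 mm across and 12 mm high. Origin at the centre of its underside.
- screwdriver: Bystander: a loose screwdriver 160 mm long lying on the bench.
Not all that is in view belongs to the job. Leave any yellow look-alike of the jar alone.

How it is judged (in metres and radians):
On the way, in this order (a step that is already met when the one before it is completed fails the run):
1. the jar stands in its nest, released and still, with its label facing the reader's window (angle between the y axis of jar and the y axis of station, either way round below 0.3 rad and y of jar_label in the frame of station above -0.075 m and horizontal distance between jar and nest below 0.008 m and z of jar in the frame of nest below 0.004 m and angle between jar's own z axis and vertical below 0.08 rad and linear speed of jar below 0.01 m/s and angular speed of jar below 0.1 rad/s and contact force between the fingers and jar below 0.1 N), for 0.2 s.
2. the stylus is gripped and drawn out of the stand (contact force between the fingers and stylus above 1 N and height (world z) of stylus above 0.055 m), for 0.1 s.
3. the stylus, gripped, reaches down the round port and holds the button down (value of joint button above 0.0045 m and contact force between stylus and button above 1 N and contact force between the fingers and stylus above 1 N and horizontal distance between stylus and round_port below 0.009 m and z of stylus in the frame of round_port below -0.02 m), for 0.3 s.
At the end, for the whole second after the job is handed in: Still gripped, the stylus stands at least 20 mm down the round port and holds the button 4.5 mm or more down with over 1 N; the jar stands upright, still and let go in its nest (within 8 mm of centre), label within 0.3 rad of facing the window (all of step 1 and all of step 3); the arm keeps its last pose, push and grip.
It fails at once if the button in the square port is pressed more than 3 mm (value of joint other_button above 0.003 m).
It fails at once if a bystander is moved more than 40 mm (distance of any of spare_jar, driver, dish, objective, puck, screwdriver from where it was at the start of the episode above 0.04 m).
It also fails if it takes over 61 s, if anything falls off the work surface, if the arm or the gripper's body presses on something with over 40 N, if the wrist force passes 120 N, or if a joint passes its speed limit or range.

## Robot

A 6-joint arm with a two-finger parallel gripper is mounted at the origin on the work surface. World frame = base frame: x ahead of the robot, y to its left, z up, the work surface at z = 0. Lengths are in m, angles in degrees, forces in N, time in s.
With the tool pointing down it reaches from about 0.25 to 0.725 m from the base axis. Payload 9.7 kg.
Tool frame: the origin (TCP) lies between the finger pads; the fingertips stand 11 mm ahead of it and the grasp point (between the pads) lies 8 mm behind it; y points along the fingers, x is the direction in which the jaws open and shut, and the axes are right-handed (so a half turn about y gives the same grasp; the last joint's range is limited). The gripper opens to 85 mm and grips with 20 to 120 N. Pads are 22 mm wide; open, the fingers measure 114 mm over their backs; the gripper's body (76 mm by 85 mm) begins 54 mm behind the grasp point. The pads swing forward as they close: fully open they stand 13 mm farther back than shut.
Start: joints at [-76.261, 4.979, 10.078, 95.1, 0, 90], TCP at [0.131, -0.534, 0.242] pointing down, gripper open.
Joint ranges: [-179.16, 179.16], [-48.56, 103.87], [-65.8, 70.77], [-126.05, 130.52], [-82.76, 87.17], [-180, 180]. Speed limits (degrees/s): [127.2, 127.2, 147.25, 180, 180, 180].

## Interface

Orientations are given as [roll, pitch, yaw] about the fixed x, y, z axes, in that order (R = Rz(yaw) Ry(pitch) Rx(roll)).
In Python, from workcell import bot, vision gives the robot as it stands. The module is installed in compiled form; this text tells all that it offers.
- The arm moves only by the shell command python3 -m crank 'ROWS' [OPENING] [FORCE]. ROWS is text: rows parted by semicolons, each of 6 numbers parted by spaces: the shift along the tool's x, y, z in m, then the turn, a rotation vector about the tool's x, y, z in rad. A call has 1 to 8 rows; each row is the pose to reach, as a shift and turn from the pose commanded when the call began, along the tool's axes at that moment; what a row does not reach only later rows make up. A row lasts 1/10 s, in which the tool goes at most 50 mm and 8.59 degrees, less where a joint would pass 70% of its speed; a pose out of reach is approached as far as the arm can. A call with a gripper value outside its range is refused whole. OPENING is the gripper's target within -1 to 1 (shut at 1, half-way at 0, fully open at -1), set as the call begins (- or left out, the last holds). The fingers move at their own pace and stop on an object; FORCE is the grip in N (left out, the last holds). Time passes only in rows, so rows that repeat a pose let the fingers close. It gives the time, the measured TCP pose, the force and the opening at its end, in the units of the state.
- bot.get_obs(): the state, without advancing time (a new reading comes with each control period).
- vision.camera(name): name is "scene" or "top"; returns the picture (420x560x3 uint8, red, green, blue); there is no depth.
- vision.get_calibration(name): a dict with "fx", "fy", "cx", "cy" (pixels), "rvec" (rotation vector, rad) and "tvec" (3), from world to camera coordinates, as OpenCV has them. Camera axes: x right, y down, z forward; pixel columns grow to the right and rows downward; lengths in m; the calibration is good to about 2 mm. A picture is of the moment at which its call begins. get_calibration takes no time and is no camera call.
- bot.job_done(): hands the job in, once; it reports no verdict.
The state is a dict: "time": time; "q": joint angles; "qd": joint speeds; "joint_efforts": joint torques, N m; "ee_pos": TCP position; "tcp_rot": TCP orientation; "wrist_force": force on the tool from outside, world axes, zero at the start; "torque": the same for the moment, N m; "opening": finger opening in m.
Only numpy, scipy, OpenCV 4.12 (cv2) and the standard library are available. Lean on these libraries where they do the work, as an engineer would, in place of code of your own. Each camera call takes 0.05 s, during which the arm holds its last target. There are 200 camera calls.

## Working session

There is one attempt and no reset: what is moved stays moved. The work goes in short steps, Python scripts to look and compute and a shell command to move; the robot and the scene stay as the last step left them, time stands still between calls to the robot, and variables do not carry over. Pictures are saved under pics/ and viewed, about 8 in all and at most 12, crops included, and the job is handed in when it is done.

```bash
mkdir -p pics; cat > h.py <<'E'
import numpy as np, cv2
from workcell import bot, vision
from scipy.spatial.transform import Rotation as R
def cal(n):
    c=vision.get_calibration(n); K=np.array([[c['fx'],0,c['cx']],[0,c['fy'],c['cy']],[0,0,1.]])
    return K,np.array(c['rvec'],float),np.array(c['tvec'],float)
def proj(n,P):
    K,r,t=cal(n); return cv2.projectPoints(np.array(P,float).reshape(-1,1,3),r,t,K,None)[0].reshape(-1,2)
def back(n,uv,z):
    K,r,t=cal(n); Rm=cv2.Rodrigues(r)[0]; uv=np.atleast_2d(uv).astype(float)
    d=(np.linalg.inv(K)@np.c_[uv,np.ones(len(uv))].T).T@Rm; c=-Rm.T@t
    return c+d*((z-c[2])/d[:,2])[:,None]
def snap(n,f,crop=None,s=1):
    im=vision.camera(n)[:,:,::-1].copy(); cv2.imwrite('pics/raw_'+f,im)
    if crop: x0,y0,x1,y1=crop; im=im[y0:y1,x0:x1]
    cv2.imwrite('pics/'+f,cv2.resize(im,None,fx=s,fy=s,interpolation=cv2.INTER_CUBIC)); return im
E
python3 - <<'E'
from h import *
snap('top','t0.png',None,1.4);snap('scene','s0.png',None,1.4)
for n in('top','scene'):
    K,r,t=cal(n);Rm=cv2.Rodrigues(r)[0];print(n,K[0,0],-Rm.T@t,Rm.round(2).tolist())
print(bot.get_obs())
E
```

```text
top 400.489961980575 [0.38743297 0.09736813 1.13634894] [[-0.04, -1.0, -0.01], [-0.98, 0.04, -0.2], [0.2, -0.0, -0.98]]
scene 417.915830544803 [ 1.22587952 -0.7446351   0.79858295] [[0.79, 0.61, -0.01], [0.35, -0.46, -0.82], [-0.51, 0.64, -0.58]]
{'time': 0.1, 'q': array([-7.62618706e+01,  5.00812788e+00,  1.00405570e+01,  9.51001546e+01,
        9.93591516e-04,  9.00019800e+01]), 'qd': array([-0.04538031, -0.03857373,  0.11453724, -0.11318136,  0.02637509,
        0.00251468]), 'joint_efforts': array([-1.40289430e-03, -5.21561015e+01,  4.65653336e+01,  1.59531698e-02,
       -8.34518255e-05,  6.95987865e-06]), 'ee_pos': array([ 0.13057664, -0.53408196,  0.24166624]), 'tcp_rot': array([-8.99990087e+01,  6.77255032e-02, -7.62638507e+01]), 'wrist_force': array([-0.01317037, -0.45158961,  0.95123017]), 'torque': array([ 0.01765908, -0.0320019 , -0.04157045]), 'opening': 0.08537167502986057}
```

View pics/t0.png

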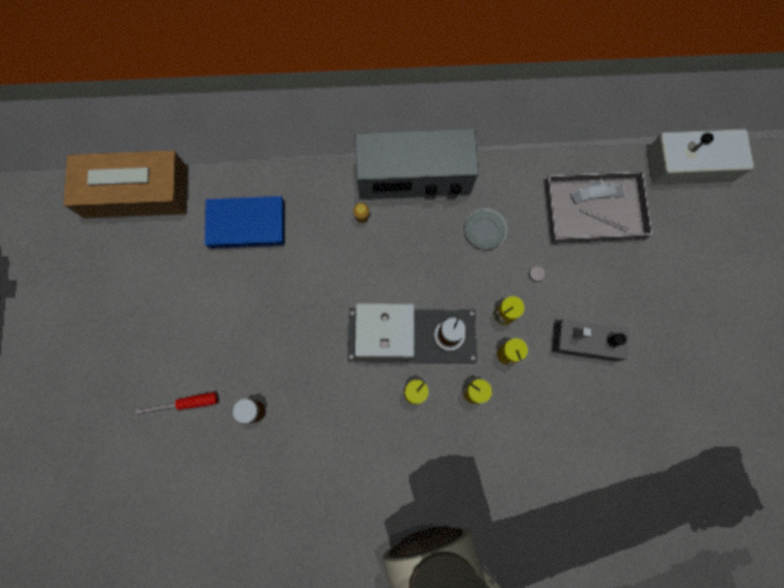

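View pics/s0.png

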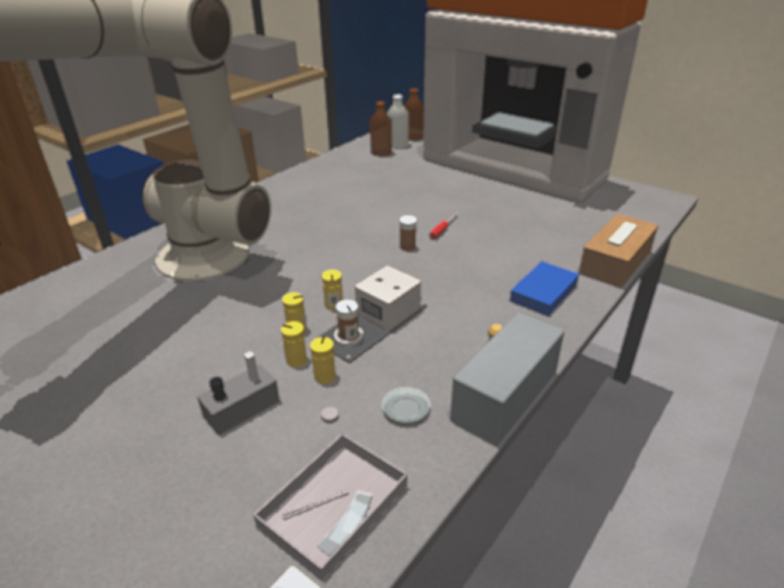

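The top view shows the station at about (412,335), with the jar cap at (452,332) and its rib pointing up-right. The stylus is at (587,332), the driver at (617,340), and four yellow decoys surround the jar. Next I'll zoom in on the raw image.

```bash
python3 - <<'E'
from h import *
a=cv2.imread('pics/raw_t0.png')
c1=cv2.resize(a[205:275,240:350],None,fx=7,fy=7,interpolation=cv2.INTER_CUBIC) # 770x490
cv2.imwrite('pics/c1.png',c1)
c2=cv2.resize(a[215:265,385:455],None,fx=10,fy=10,interpolation=cv2.INTER_CUBIC)
cv2.imwrite('pics/c2.png',c2)
E
```

```text
(no output)
```

View pics/c1.png

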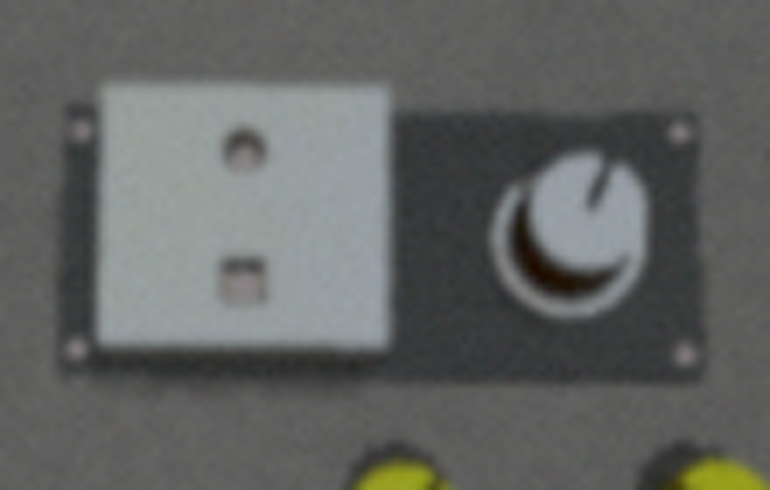

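View pics/c2.png

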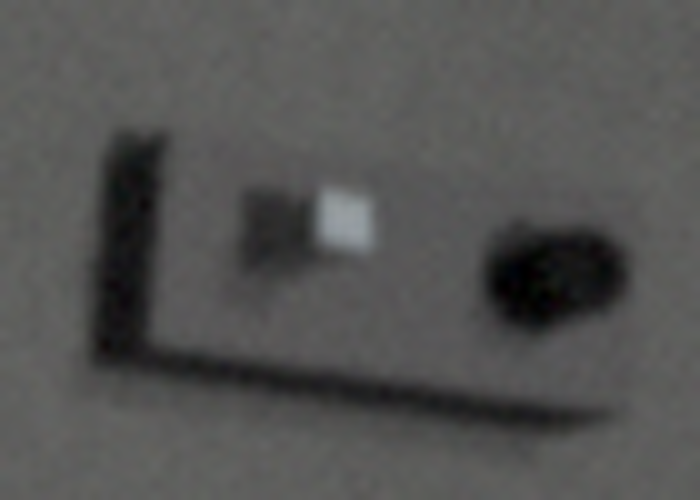

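The crop shows reader top corners at (98,83), (390,83), (390,345) and (97,345). The round port is at (244,150) and the square port at (243,280). The cap is centred at (587,211), with the rib tip at (606,160). The second crop has the stylus top at (345,218) and the driver at (555,275).

```bash
python3 - <<'E'
from h import *
f=lambda p,s,o:(np.array(p,float)+.5)/s-.5+np.array(o)
c1=lambda *p:f(p,7,(240,205)); c2=lambda *p:f(p,10,(385,215))
cor=back('top',c1((98,83),(390,83),(390,345),(97,345)),.08);print('corners',cor.round(4))
fit=np.array([[50,100],[50,-10],[-50,-10],[-50,100]])/1e3
# rigid fit
m=fit-fit.mean(0);d=cor[:,:2]-cor[:,:2].mean(0);a=np.arctan2((m[:,0]*d[:,1]-m[:,1]*d[:,0]).sum(),(m*d).sum());r=np.array([[np.cos(a),-np.sin(a)],[np.sin(a),np.cos(a)]])
o=cor[:,:2].mean(0)-r@fit.mean(0);print('station',o,np.degrees(a),'nest',o+r@[0,-.085],'round',o+r@[.025,.045],'sq',o+r@[-.025,.045])
print('ports',back('top',c1((244,150),(243,280)),.08).round(4))
scr=back('top',c1((81,131),(680,132),(685,354),(76,348)),.006);print('screws',scr.round(4), scr.mean(0))
b=back('top',c1((587,211)),.085+.006);rb=back('top',c1((592,208),(606,160)),.094);v=rb[1]-rb[0];print('cap',b,'rib',rb,np.degrees(np.arctan2(v[1],v[0])), 'rel cap', rb[1]-b[0])
print('stylus',back('top',c2((345,218)),.115),'edges',back('top',c2((317,192),(375,192),(373,250),(317,250)),.115).round(4))
print('driver',back('top',c2((555,275)),.085))
e=back('top',c2((150,355),(620,415)),.055);print('stand edge',e)
v=e[1]-e[0];print(np.degrees(np.arctan2(v[1],v[0])))
E
```

```text
corners [[0.6023 0.1506 0.08  ]
 [0.5973 0.0384 0.08  ]
 [0.4967 0.0439 0.08  ]
 [0.5016 0.1542 0.08  ]]
station [0.54747809 0.05181977] -2.566407222703156 nest [ 0.54367203 -0.03309497] round [0.574468   0.09565521] sq [0.52451815 0.09789407]
ports [[0.5737 0.0956 0.08  ]
 [0.5238 0.0982 0.08  ]]
screws [[ 0.5976  0.1619  0.006 ]
 [ 0.5863 -0.0832  0.006 ]
 [ 0.4955 -0.0784  0.006 ]
 [ 0.5088  0.1667  0.006 ]] [0.54705094 0.0417723  0.006     ]
cap [[ 0.54273704 -0.03238164  0.091     ]] rib [[ 0.54334415 -0.0339613   0.094     ]
 [ 0.5613539  -0.04047994  0.094     ]] -19.897752116460566 rel cap [ 0.01861686 -0.0080983   0.003     ]
stylus [[ 0.5240417  -0.27439999  0.115     ]] edges [[ 0.5311 -0.268   0.115 ]
 [ 0.5304 -0.2829  0.115 ]
 [ 0.5155 -0.2806  0.115 ]
 [ 0.5161 -0.2663  0.115 ]]
driver [[ 0.51049518 -0.33875475  0.085     ]]
stand edge [[ 0.4971757  -0.23936046  0.055     ]
 [ 0.47546401 -0.36383148  0.055     ]]
-99.89464821285382
```

Measurements agree to about 1 mm. The jar rib points at about -21°, the target is about 87.4°, so the turn needed is about +108°. I'll add a helper that works out shift and turn from the current pose to a target.

```bash
cat >> h.py <<'E'
def delta(pos,yaw):
    o=bot.get_obs(); C=R.from_euler('xyz',o['tcp_rot'],degrees=True); T=R.from_euler('xyz',[-90,0,yaw],degrees=True)
    print('t',round(o['time'],2),'pos',o['ee_pos'].round(4),'rot',o['tcp_rot'].round(2),'q',o['q'].round(1),'F',o['wrist_force'].round(2),'op',round(o['opening'],4))
    print('shift',C.inv().apply(np.array(pos)-o['ee_pos']).round(4),'rotvec',(C.inv()*T).as_rotvec().round(4))
E
python3 - <<'E'
from h import *
delta([.543,-.0325,.20],-57)
E
```

```text
t 0.1 pos [ 0.1306 -0.5341  0.2417] rot [-9.000e+01  7.000e-02 -7.626e+01] q [-76.3   5.   10.   95.1   0.   90. ] F [-0.01 -0.45  0.95] op 0.0854
shift [-0.3893  0.0421  0.5197] rotvec [-2.000e-04 -3.362e-01 -1.200e-03]
```

```bash
r='-0.3893 0.0421 0.5197 0 -0.336 -0.001'
python3 -m crank '-0.3893 0.0421 0.5197 0 -0.336 -0.001;-0.3893 0.0421 0.5197 0 -0.336 -0.001;-0.3893 0.0421 0.5197 0 -0.336 -0.001;-0.3893 0.0421 0.5197 0 -0.336 -0.001;-0.3893 0.0421 0.5197 0 -0.336 -0.001;-0.3893 0.0421 0.5197 0 -0.336 -0.001;-0.3893 0.0421 0.5197 0 -0.336 -0.001;-0.3893 0.0421 0.5197 0 -0.336 -0.001' -1 40
python3 - <<'E'
from h import *
delta([.543,-.0325,.20],-57)
E
```

```text
time: 0.9
ee_pos: [0.3849, -0.2241, 0.2162]
tcp_rot: [-90.0, -0.1, -57.0]
wrist_force: [1.1, -1.3, 0.8]
opening: 0.0855
t 0.9 pos [ 0.3849 -0.2241  0.2162] rot [-9.001e+01 -6.000e-02 -5.702e+01] q [-30.2  -9.8  -7.1  92.6  -0.  116.8] F [ 1.05 -1.27  0.83] op 0.0855
shift [-0.0746  0.0161  0.2369] rotvec [ 0.0002 -0.0003  0.0011]
```

```bash
python3 -m crank '-0.0746 0.0161 0.2369 0 0 0;-0.0746 0.0161 0.2369 0 0 0;-0.0746 0.0161 0.2369 0 0 0;-0.0746 0.0161 0.2369 0 0 0;-0.0746 0.0161 0.2369 0 0 0;-0.0746 0.0161 0.2369 0 0 0;-0.0746 0.0161 0.2369 0 0 0;-0.0746 0.0161 0.2369 0 0 0' -1 40
python3 - <<'E'
from h import *
delta([.543,-.0325,.064],-57)
E
```

```text
time: 1.7
ee_pos: [0.5417, -0.035, 0.2001]
tcp_rot: [-90.0, -0.0, -57.0]
wrist_force: [0.1, -0.9, -0.3]
opening: 0.0858
t 1.7 pos [ 0.5417 -0.035   0.2001] rot [-9.004e+01 -5.000e-02 -5.703e+01] q [-3.700e+00  3.300e+00  3.600e+00  9.030e+01 -1.000e-01  1.434e+02] F [ 0.1  -0.87 -0.33] op 0.0858
shift [-0.0015  0.1361  0.0026] rotvec [ 0.0008 -0.0006  0.0008]
```

```bash
python3 -m crank '0 0.03 0 0 0 0;0 0.06 0 0 0 0;0 0.09 0 0 0 0;0 0.11 0 0 0 0;0 0.125 0 0 0 0;0 0.136 0 0 0 0;0 0.136 0 0 0 0' -1 40
python3 - <<'E'
from h import *
delta([.543,-.0325,.064],-57)
snap('top','t1.png',(240,190,350,275),7)
snap('scene','s1.png',(180,150,330,280),5)
E
```

```text
time: 2.4
ee_pos: [0.5416, -0.035, 0.0634]
tcp_rot: [-90.1, -0.0, -57.1]
wrist_force: [0.8, -0.6, 0.5]
opening: 0.0859
t 2.4 pos [ 0.5416 -0.035   0.0634] rot [-9.007e+01 -2.000e-02 -5.706e+01] q [-3.700e+00  4.400e+00 -1.040e+01  7.530e+01 -1.000e-01  1.434e+02] F [ 0.78 -0.55  0.51] op 0.0859
shift [-0.0014 -0.0006  0.0026] rotvec [ 0.0012 -0.0011  0.0003]
```

View pics/s1.png

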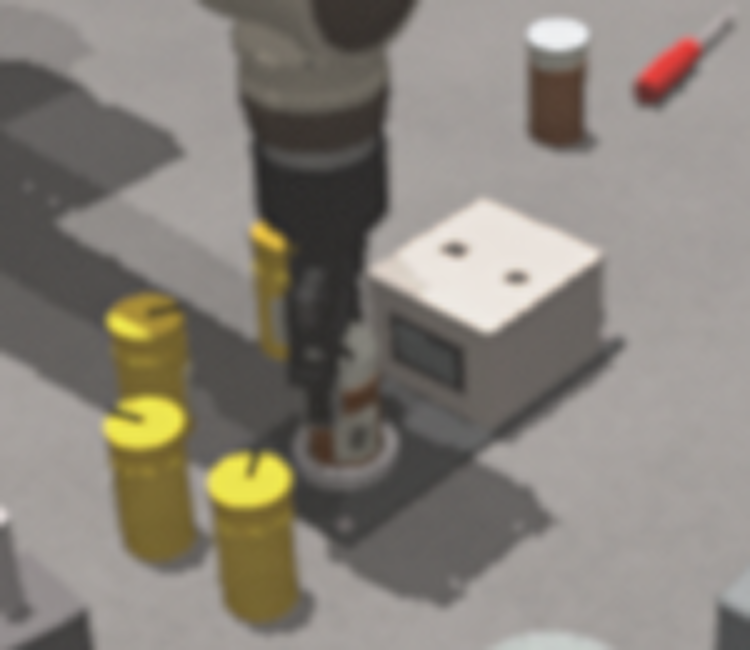

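The fingers straddle the jar (crop about (345,390)), and the label is visible on the camera-facing side, clear of the decoys. I'll correct the 2.6 mm offset and close gently.

```bash
python3 -m crank '-0.0014 0 0.0026 0 0 0;-0.0014 0 0.0026 0 0 0;-0.0014 0 0.0026 0 0 0' -1 30
python3 -m crank '0 0 0 0 0 0;0 0 0 0 0 0;0 0 0 0 0 0;0 0 0 0 0 0;0 0 0 0 0 0;0 0 0 0 0 0;0 0 0 0 0 0;0 0 0 0 0 0' 0.5 30
```

```text
time: 2.8
ee_pos: [0.5441, -0.0318, 0.0648]
tcp_rot: [-90.0, -0.1, -57.0]
wrist_force: [0.2, 0.5, 0.3]
opening: 0.0854
time: 3.6
ee_pos: [0.5437, -0.0319, 0.0643]
tcp_rot: [-90.0, -0.1, -57.0]
wrist_force: [-0.6, 0.5, 2.7]
opening: 0.0433
```

```bash
python3 -m crank '0 0 0 0 -0.13 0;0 0 0 0 -0.26 0;0 0 0 0 -0.39 0;0 0 0 0 -0.52 0;0 0 0 0 -0.65 0;0 0 0 0 -0.78 0;0 0 0 0 -0.91 0;0 0 0 0 -1.04 0'
python3 -m crank '0 0 0 0 -0.13 0;0 0 0 0 -0.26 0;0 0 0 0 -0.39 0;0 0 0 0 -0.52 0;0 0 0 0 -0.65 0;0 0 0 0 -0.78 0;0 0 0 0 -0.85 0;0 0 0 0 -0.85 0'
python3 -m crank '0 0 0 0 0 0;0 0 0 0 0 0'
python3 - <<'E'
from h import *
delta([.5436,-.0325,.064],51.4)
E
```

```text
time: 4.4
ee_pos: [0.5436, -0.0317, 0.0644]
tcp_rot: [-90.0, -0.0, 2.9]
wrist_force: [-1.1, 1.5, 4.5]
opening: 0.043
time: 5.2
ee_pos: [0.5435, -0.0319, 0.0643]
tcp_rot: [-90.0, 0.0, 51.3]
wrist_force: [-0.9, 0.3, 3.6]
opening: 0.0426
time: 5.4
ee_pos: [0.5437, -0.032, 0.0643]
tcp_rot: [-90.1, 0.0, 51.2]
wrist_force: [-1.5, 0.4, 4.7]
opening: 0.0432
t 5.4 pos [ 0.5437 -0.032   0.0643] rot [-9.006e+01  3.000e-02  5.118e+01] q [ -3.3   4.5 -10.1  75.3  -0.1  35.5] F [-1.48  0.45  4.73] op 0.0432
shift [-0.0005  0.0003 -0.0003] rotvec [ 0.001  -0.0038 -0.0005]
```

```bash
python3 -m crank '0 0 0 0 0 0;0 0 0 0 0 0;0 0 0 0 0 0;0 0 0 0 0 0;0 0 0 0 0 0;0 0 0 0 0 0' -1 30
python3 -m crank '0 -0.02 0 0 0 0;0 -0.05 0 0 0 0;0 -0.09 0 0 0 0;0 -0.14 0 0 0 0;0 -0.14 0 0 0 0'
python3 - <<'E'
from h import *
delta([.5240,-.2744,.20],-8)
E
```

```text
time: 6.0
ee_pos: [0.5437, -0.0319, 0.0642]
tcp_rot: [-90.0, 0.0, 51.3]
wrist_force: [-0.5, -0.9, 0.2]
opening: 0.0854
time: 6.5
ee_pos: [0.5457, -0.0319, 0.2113]
tcp_rot: [-90.5, -0.3, 51.3]
wrist_force: [0.4, 0.7, 0.8]
opening: 0.0856
t 6.5 pos [ 0.5457 -0.0319  0.2113] rot [-90.51  -0.3   51.28] q [-3.3  3.4  4.9 91.  -0.1 35.4] F [0.43 0.7  0.82] op 0.0856
shift [-0.2028  0.0115 -0.1347] rotvec [0.0054 1.0346 0.0093]
```

```bash
python3 -m crank '-0.2028 0.004 -0.1347 0 1.035 0;-0.2028 0.004 -0.1347 0 1.035 0;-0.2028 0.004 -0.1347 0 1.035 0;-0.2028 0.004 -0.1347 0 1.035 0;-0.2028 0.004 -0.1347 0 1.035 0;-0.2028 0.004 -0.1347 0 1.035 0;-0.2028 0.004 -0.1347 0 1.035 0;-0.2028 0.004 -0.1347 0 1.035 0'
python3 -m crank '0 0 0 0 0 0;0 0 0 0 0 0;0 0 0 0 0 0'
python3 - <<'E'
from h import *
delta([.5240,-.2744,.083],-8)
im=snap('top','t2.png',(240,205,350,275),7)
E
```

```text
time: 7.3
ee_pos: [0.5217, -0.2747, 0.2]
tcp_rot: [-90.0, -0.0, -8.2]
wrist_force: [-1.1, -1.0, -0.6]
opening: 0.0851
time: 7.6
ee_pos: [0.522, -0.2739, 0.2005]
tcp_rot: [-90.1, -0.0, -7.9]
wrist_force: [0.2, 0.1, -0.7]
opening: 0.0855
t 7.6 pos [ 0.522  -0.2739  0.2005] rot [-9.005e+01 -4.000e-02 -7.880e+00] q [-27.7   9.7  10.7  90.9  -0.   70.2] F [ 0.22  0.11 -0.67] op 0.0855
shift [ 2.000e-03  1.175e-01 -1.000e-04] rotvec [0.0009 0.0021 0.0007]
```

View pics/t2.png

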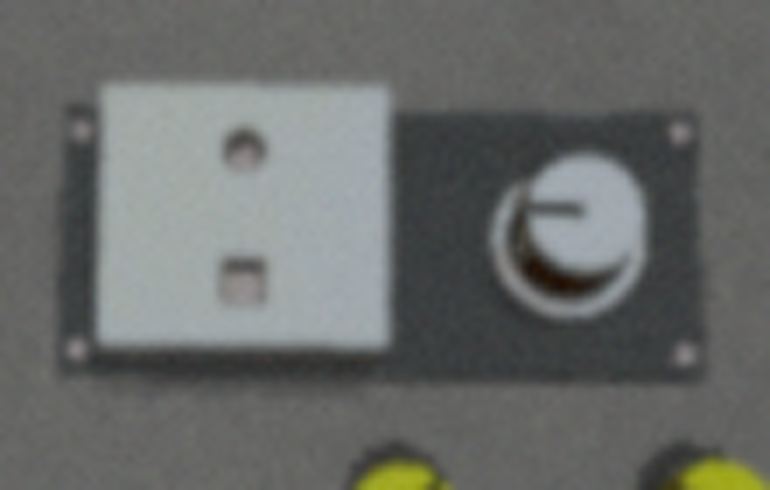

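The rib now runs from (582,210) to (530,207), straight at the reader and parallel to its edges to within a few degrees. The jar is upright in the nest. Now I'll descend on the stylus.

```bash
python3 -m crank '0.002 0.03 0 0 0 0;0.002 0.06 0 0 0 0;0.002 0.085 0 0 0 0;0.002 0.105 0 0 0 0;0.002 0.1175 0 0 0 0;0.002 0.1175 0 0 0 0'
python3 - <<'E'
from h import *
delta([.5240,-.2744,.083],-8)
im=snap('scene','s2.png',(130,200,250,320),5)
E
```

```text
time: 8.25
ee_pos: [0.5232, -0.2741, 0.0813]
tcp_rot: [-90.0, 0.1, -8.0]
wrist_force: [0.8, 0.1, -0.4]
opening: 0.0853
t 8.25 pos [ 0.5232 -0.2741  0.0813] rot [-90.     0.11  -7.98] q [-27.6  10.5  -1.6  78.   -0.   70.3] F [ 0.8   0.06 -0.42] op 0.0853
shift [ 0.0008 -0.0017 -0.0002] rotvec [-0.      0.0004 -0.0019]
```

View pics/s2.png

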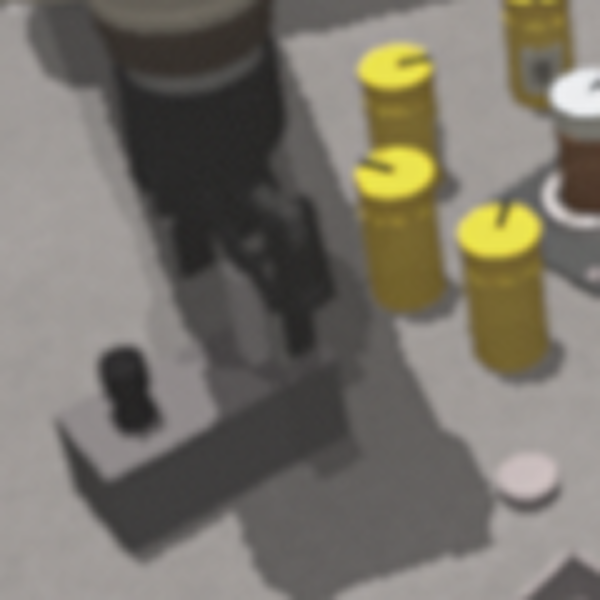

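The fingers straddle the stylus (crop about (245,310)), and the driver at (130,390) is clear. Close.

```bash
python3 -m crank '0 0 0 0 0 0;0 0 0 0 0 0;0 0 0 0 0 0;0 0 0 0 0 0;0 0 0 0 0 0;0 0 0 0 0 0;0 0 0 0 0 0;0 0 0 0 0 0' 1 50
python3 -m crank '0 0 0 0 0 0;0 0 0 0 0 0;0 0 0 0 0 0;0 0 0 0 0 0' 1 50
python3 -m crank '0 -0.01 0 0 0 0;0 -0.03 0 0 0 0;0 -0.06 0 0 0 0;0 -0.09 0 0 0 0;0 -0.12 0 0 0 0;0 -0.14 0 0 0 0;0 -0.14 0 0 0 0;0 -0.14 0 0 0 0'
python3 - <<'E'
from h import *
delta([.5737,.0958,.22],-8)
im=snap('scene','s3.png',(130,150,250,270),5)
im=snap('top','t3.png',(350,190,450,270),7)
E
```

```text
time: 9.1
ee_pos: [0.524, -0.2747, 0.0832]
tcp_rot: [-90.1, -0.1, -8.0]
wrist_force: [-0.6, 0.1, 3.2]
opening: 0.0135
time: 9.5
ee_pos: [0.524, -0.2747, 0.0832]
tcp_rot: [-90.1, -0.1, -8.0]
wrist_force: [-0.6, 1.2, 5.2]
opening: 0.0134
time: 10.3
ee_pos: [0.5238, -0.2745, 0.2225]
tcp_rot: [-90.0, -0.0, -8.0]
wrist_force: [0.2, -0.2, -0.1]
opening: 0.0135
t 10.3 pos [ 0.5238 -0.2745  0.2225] rot [-9.004e+01 -1.000e-02 -8.020e+00] q [-27.6  10.4  13.8  93.5  -0.   70.4] F [ 0.15 -0.21 -0.09] op 0.0135
shift [-0.0023  0.0022  0.3736] rotvec [ 0.0007 -0.0003  0.0002]
```

View pics/s3.png

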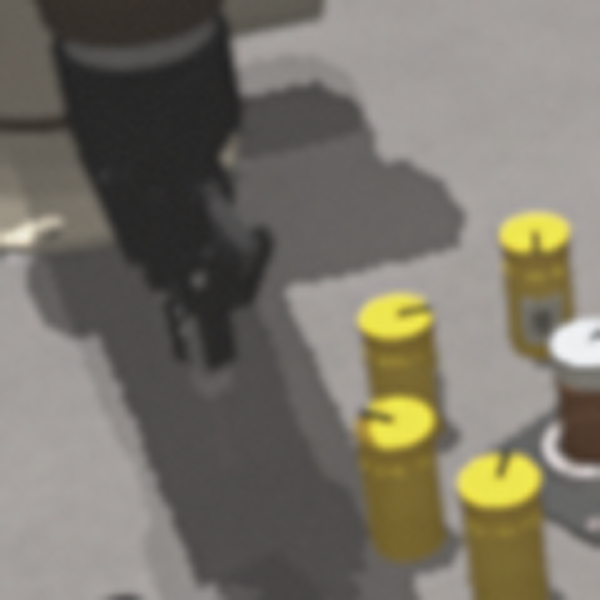

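The stylus is gripped (opening 13.5 mm) with the shaft visible at about (210,385). By the grip pose, its tip is 78 mm below the TCP. Now I'll move over the round port with the tip at about 144 mm.

```bash
python3 -m crank '-0.002 0.002 0.04 0 0 0;-0.002 0.002 0.085 0 0 0;-0.002 0.002 0.13 0 0 0;-0.002 0.002 0.175 0 0 0;-0.002 0.002 0.22 0 0 0;-0.002 0.002 0.265 0 0 0;-0.002 0.002 0.31 0 0 0;-0.002 0.002 0.35 0 0 0'
python3 -m crank '0 0 0.0236 0 0 0;0 0 0.0236 0 0 0;0 0 0.0236 0 0 0;0 0 0.0236 0 0 0;0 0 0.0236 0 0 0'
python3 - <<'E'
from h import *
delta([.574,.0956,.17],-8)
E
```

```text
time: 11.2
ee_pos: [0.5701, 0.0744, 0.2192]
tcp_rot: [-90.1, 0.1, -8.0]
wrist_force: [0.7, -1.8, -0.0]
opening: 0.0133
time: 11.7
ee_pos: [0.5739, 0.0946, 0.2204]
tcp_rot: [-90.1, -0.0, -8.1]
wrist_force: [-0.1, 0.2, -0.7]
opening: 0.0132
t 11.7 pos [0.5739 0.0946 0.2204] rot [-9.006e+01 -2.000e-02 -8.100e+00] q [ 9.400e+00  9.000e+00  1.200e+01  9.310e+01 -1.000e-01  1.075e+02] F [-0.11  0.22 -0.68] op 0.0132
shift [-0.      0.0504  0.0011] rotvec [ 0.0011 -0.0018  0.0003]
```

Lower to TCP z 0.170 (tip ~12 mm above the mouth) and check from the scene camera against the predicted positions.

```bash
python3 -m crank '0 0.02 0.001 0 0 0;0 0.04 0.001 0 0 0;0 0.0504 0.001 0 0 0;0 0.0504 0.001 0 0 0;0 0.0504 0.001 0 0 0'
python3 - <<'E'
from h import *
delta([.574,.0956,.17],-8)
x0,y0=240,150
im=snap('scene','s4r.png',(x0,y0,x0+80,y0+80),7)
o=bot.get_obs()['ee_pos']
pr=proj('scene',[[o[0],o[1],o[2]-.0782],[o[0],o[1],o[2]-.0282],[.574,.0956,.08],[.5242,.098,.08]]);print(((pr-[x0,y0]+.5)*7-.5).round(0))
E
```

```text
time: 12.2
ee_pos: [0.5742, 0.0962, 0.1709]
tcp_rot: [-90.0, -0.1, -8.1]
wrist_force: [0.1, 0.2, 0.8]
opening: 0.0133
t 12.2 pos [0.5742 0.0962 0.1709] rot [-9.004e+01 -5.000e-02 -8.060e+00] q [ 9.500e+00  8.500e+00  6.000e+00  8.750e+01 -1.000e-01  1.076e+02] F [0.11 0.2  0.84] op 0.0133
shift [-0.0001  0.0009 -0.0007] rotvec [ 0.0008 -0.001   0.0009]
[[303. 360.]
 [302. 262.]
 [301. 385.]
 [216. 345.]]
```

View pics/s4r.png

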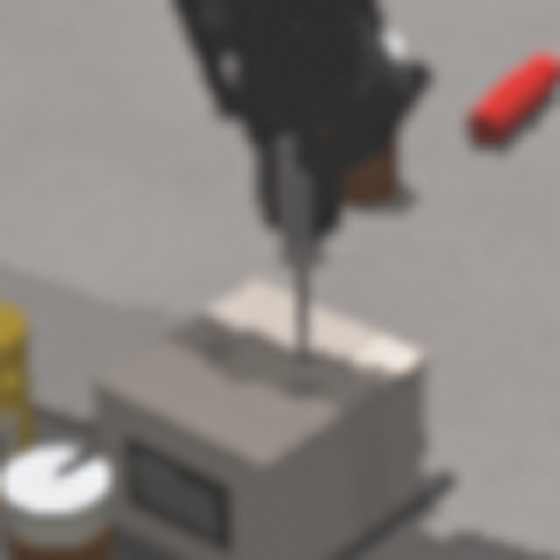

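The tip at (303,358) matches the predicted (303,360), and the hole is just below it at about (303,385). Inserting.

```bash
python3 -m crank '0 0.01 0 0 0 0;0 0.02 0 0 0 0;0 0.028 0 0 0 0;0 0.033 0 0 0 0;0 0.033 0 0 0 0;0 0.033 0 0 0 0'
python3 -m crank '0 0.003 0 0 0 0;0 0.005 0 0 0 0;0 0.005 0 0 0 0;0 0.005 0 0 0 0'
python3 -m crank '0 0.002 0 0 0 0;0 0.004 0 0 0 0;0 0.004 0 0 0 0;0 0.004 0 0 0 0'
```

```text
time: 12.85
ee_pos: [0.5742, 0.0966, 0.1372]
tcp_rot: [-90.0, -0.0, -8.0]
wrist_force: [-0.8, -0.4, -0.5]
opening: 0.0137
time: 13.25
ee_pos: [0.5744, 0.0966, 0.1325]
tcp_rot: [-90.0, -0.1, -8.0]
wrist_force: [1.6, 1.1, 1.2]
opening: 0.0133
time: 13.65
ee_pos: [0.5743, 0.0966, 0.1284]
tcp_rot: [-90.0, -0.1, -8.0]
wrist_force: [0.0, 0.7, 3.0]
opening: 0.0129
```

Contact came where predicted and the force is rising like the spring's. I'll go on to the bottom stop.

```bash
python3 -m crank '0 0.001 0 0 0 0;0 0.002 0 0 0 0;0 0.002 0 0 0 0;0 0.002 0 0 0 0;0 0.002 0 0 0 0'
python3 -m crank '0 0.001 0 0 0 0;0 0.001 0 0 0 0;0 0.001 0 0 0 0;0 0.001 0 0 0 0'
```

```text
time: 14.15
ee_pos: [0.5744, 0.0966, 0.1269]
tcp_rot: [-90.0, -0.1, -8.0]
wrist_force: [-0.2, -0.2, 7.5]
opening: 0.0132
time: 14.55
ee_pos: [0.5745, 0.0967, 0.1267]
tcp_rot: [-90.0, -0.1, -8.0]
wrist_force: [-1.6, -0.3, 12.8]
opening: 0.0133
```

The TCP stopped at z 0.1267 while the force rose to 12.8 N, so the button is on its stop. One last look before handing in.

```bash
python3 -m crank '0 0 0 0 0 0;0 0 0 0 0 0;0 0 0 0 0 0;0 0 0 0 0 0;0 0 0 0 0 0' 
python3 - <<'E'
from h import *
snap('scene','s5.png',(200,140,340,260),5)
E
```

```text
time: 15.05
ee_pos: [0.5745, 0.0967, 0.1267]
tcp_rot: [-90.0, -0.1, -8.0]
wrist_force: [-2.1, 1.1, 11.9]
opening: 0.013
```

View pics/s5.png

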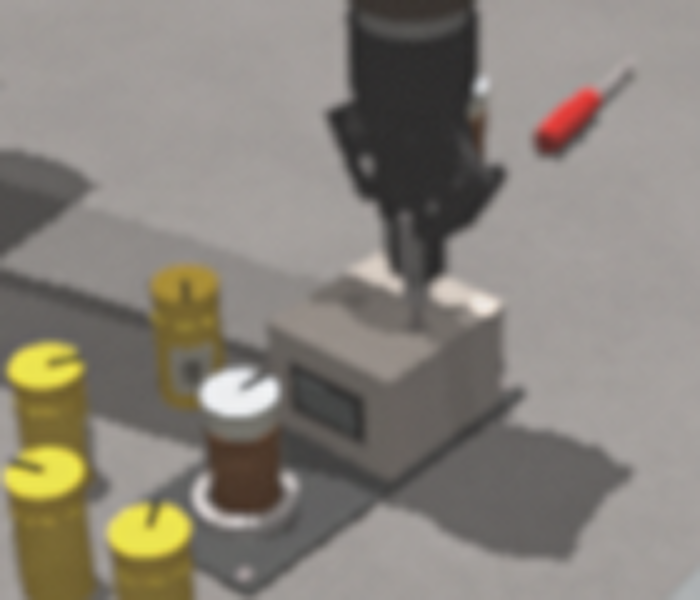

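The stylus is down the round port at (417,325). The jar stands upright in its nest with the rib at (255,380) pointing at the reader, and nothing else in this crop looks disturbed. Handing in.

```bash
python3 -c "
from workcell import bot
print(bot.job_done())"
```

```text
the job is handed in; nothing more can be done
None
```

I turned the jar about 108° in its nest and let go of it there. I then drew the stylus from the stand, reached it down the round port and pushed the button to its stop. The job was handed in at about 15 s with the stylus still gripped and pressing; no verdict was reported.

- **Jar:** After release, the rib pointed straight at the reader to within a few degrees by eye. The last picture showed the jar upright in its nest.
- **Stylus and button:** The TCP stopped at z 0.1267 m, where the button should be fully down. The upward force was about 12 N, well above the spring's 4.5 N, and the opening was 13 mm on the 14 mm grip.
- **Position over the port:** The TCP stood about 1 mm from the port centre I measured.
- **Other things:** No check failed. In the last picture the things in view, including the screwdriver and yellow jars, stood undisturbed. The dish, puck, objective and driver were outside that crop and I did not re-measure them.

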